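Make up the buttoning caddy for the red seat

TASK

Make up the caddy for buttoning the red seat: stand the red thread upright in the round recess, lay the white chalk flat in the square dish, lay the stick of staples flat in the slot, and drop the steel die ring over the brass post until it sits flat. The dark blue thread and the blue chalk are not for this job: leave them where they are on the bench.

Things in the scene. Friction and masses are not known exactly. Their poses are not given: they have to be found in the camera images.
- red_spool_mid (a point): Thread spool with red thread and white flanges, standing upright on the bench; 58 mm tall, flanges 38 mm across, each flange about 6 mm thick; thread body about 32 mm across and wavy, so that the spool may tilt if pinched there, while it hangs straight when held by its top flange. The point is on its axis, half-way up (29 mm above its foot); z is its axis, up. To be stood in the round recess.
- white_chalk_mid (a point): White tailor's chalk lying flat: a rounded triangle 43 x 44 mm, 9 mm thick; goes in the square dish. Point: its centre, half-way up; z up. Blunt corners at x=+21, y=0 and x=-16, y=+/-22 mm; base at x=-21. Grip it (42 mm) from a corner to the side facing it: along x through the centre, or at +/-60 deg from x, through a point 6 mm from the centre to that corner; along y it slips.
- staple_stick_mid (a point): Bright grey stick of staples lying flat near the caddy (another stick, far off beyond the cartons, is not meant), 11 mm wide (its x), 52 mm long (its y), 7 mm high. The point is at its centre, half-way up (3.5 mm above its underside); z up. To be laid in the slot, lengthwise.
- die_ring_mid (a point): Bright steel die ring of the button press, standing flat: a short tube 24 mm high, 42 mm outside and 30 mm inside diameter, open at both ends, with a dark collar 47 mm across round its foot (from 2 to 8 mm above its underside). The point is on its axis, half-way up (12 mm above its underside); z is its axis. To be dropped over the post.
- recess_insert: Place for the red spool, in the caddy: light grey square insert, 72 x 72 mm, 12 mm high, with a round recess 60 mm across and 8 mm deep, lined with dark rubber. Origin at the centre of its underside, z up; the recess is centred on z, its floor is 4 mm and its rim 12 mm above the origin.
- dish_insert: Place for the white chalk, in the caddy: light grey square insert, 72 x 72 mm, 12 mm high, with a square dish 60 x 60 mm, 5 mm deep, lined with dark rubber. Origin at the centre of its underside, z up; dish floor 7 mm and rim 12 mm above the origin.
- slot_insert: Place for the stick of staples, in the caddy: light grey square insert, 72 x 72 mm, 12 mm high, with a long slot 34 mm wide (its x) by 66 mm long (its y), 5 mm deep, lined with dark rubber. Origin at the centre of its underside, z up; slot floor 7 mm and rim 12 mm above the origin.
- post_insert: Place for the die ring, in the caddy: light grey flat square insert, 72 x 72 mm, 12 mm high, with an upright brass post in its middle, 14 mm across and 18 mm tall above the insert's top (17 mm across at its foot). Origin at the centre of its underside, z up; the flat top is 12 mm and the post's tip 30 mm above the origin.
- blue_spool_mid (a point): Look-alike, to be left alone: thread spool with dark blue thread and white flanges, upright, 54 mm tall, 40 mm across. The point is on its axis, half-way up.
- blue_chalk_mid (a point): Look-alike, to be left alone: blue tailor's chalk, a flat rounded triangle 36 x 40 mm, 8 mm thick. The point is at its centre, half its thickness up.
Not all that is in view belongs to the job. What is shaped like the part that bears die_ring_mid but turquoise is not meant.

How it is judged:
By the outcome, as a careful person would: the job done as asked, in the order asked, and still so for the second after the job is handed in, with the robot touching nothing.
It also fails if it takes over 96 s, if anything falls off the work surface, if the arm or the gripper's body presses on something with over 40 N, if the wrist force passes 120 N, or if a joint passes its speed limit or range.

ROBOT

A 6-joint arm with a two-finger parallel gripper is mounted at the origin on the work surface; the furniture and walls round the work are solid. World frame = base frame: x ahead of the robot, y to its left, z up, the work surface at z = 0. Lengths are in m, angles in rad, forces in N, time in s.
With the tool pointing down it reaches from about 0.35 to 0.775 m from the base axis. Payload 5.5 kg.
Tool frame: the origin (TCP) lies at the very end of the fingers, on their centre line; the grasp point (between the pads) lies env.pinch_z behind it (env.pinch_z is the distance from the TCP to the grasp point, in m); z points along the fingers, y is the line along which they close (so a half turn about z gives the same grasp; the last joint's range is limited). The gripper opens to 85 mm and grips with 20 to 120 N. Pads are 22 mm wide; open, the fingers measure 114 mm over their backs; the gripper's body (76 mm by 85 mm) begins 54 mm behind the grasp point. The pads swing forward as they close: fully open they stand 13 mm farther back than shut.
Start: joints at [-1.317, 0.313, 0.046, 1.304, 0, 1.431], TCP at [0.221, -0.531, 0.195] pointing down, gripper open.
Joint ranges: [-2.76, 2.76], [-0.86, 1.69], [-1.03, 1.26], [-2.2, 2.34], [-1.47, 1.5], [-3.14, 3.14]. Speed limits (rad/s): [2.57, 2.57, 3.14, 3.14, 3.14, 3.14].

INTERFACE

Orientations are given as a unit quaternion [w, x, y, z].
In Python, from workcell import env, eyes gives the robot as it stands.
- The arm moves only by the shell command python3 -m jog 'ROWS' [FORCE]. ROWS is JSON, one flat list of numbers, 7 for each row, row after row: the shift along the world's x, y, z as a fraction of full scale, then the turn, a rotation vector about the world's x, y, z as a fraction of full scale, then the opening, from -1 (shut) to 1 (fully open), so that 0 is half open. A call has 1 to 12 rows; each row is the pose to reach, as a shift and turn from the pose commanded when the call began, turning the shorter way round; what a row does not reach only later rows make up. Full scale, the value 1, is 20 cm for a shift and pi rad for a turn. A row lasts 1/12 s, in which the tool goes at most 41.7 mm and 7.16 degrees, less where a joint would pass 70% of its speed; a pose out of reach is approached as far as the arm can. A call with a number of a shift or a turn outside -1 to 1 is refused whole. A call with a gripper value outside its range is refused whole. The fingers move at their own pace and stop on an object; FORCE is the grip in N (left out, the last holds). Time passes only in rows, so rows that repeat a pose let the fingers close. It gives the time, the measured TCP pose, the force, the opening and the grip force at its end, in the units of the state.
- env.get_state(): the state, without advancing time (a new reading comes with each control period).
- eyes.read_camera(name): name is "scene" or "top" or "wrist"; returns (picture, depth): 480x640x3 uint8, red, green, blue; 480x640 float32, m along the optical axis (not along the pixel's ray), 0 where there is no reading.
- eyes.calibration(name): a dict with "fx", "fy", "cx", "cy" (pixels), "k1" (the pictures are not rectified: a ray, as slopes to the right and down, at radius r is drawn at 1 + k1 r^2 times it, then the intrinsics apply), "R" (3x3) and "t" (3): a world point X has camera coordinates R X + t; the wrist camera has in their place "tool_from_camera" (4x4, takes a point from camera to tool coordinates, whose origin is the TCP and whose axes are the flange's). Camera axes: x right, y down, z forward; pixel columns grow to the right and rows downward; lengths in m; the calibration is good to about 2 mm. A picture is of the moment at which its call begins: read the wrist's pose just before it. calibration takes no time and is no camera call.
- env.hand_in(): hands the job in; it is judged then, once.
The state is a dict: "clock": time; "joint_pos": joint angles; "qvel": joint speeds; "tau": joint torques, N m; "tcp_pos": TCP position; "orientation": TCP orientation; "wrist_force": force on the tool from outside, world axes, zero at the start; "ft_torque": the same for the moment, N m; "finger_gap": finger opening in m; "grip_force": force on a finger pad.
Only numpy, scipy, OpenCV 4.12 (cv2) and the standard library are available. Lean on these libraries where they do the work, as an engineer would, in place of code of your own. Each camera call takes 0.05 s, during which the arm holds its last target. There are 200 camera calls.

## Working session

There is one attempt and no reset: what is moved stays moved. The work goes in short steps, Python scripts to look and compute and a shell command to move; the robot and the scene stay as the last step left them, time stands still between calls to the robot, and variables do not carry over. Pictures are saved under pics/ and viewed, at most 18 in all, crops included, and the job is handed in when it is done.

```bash
ls; mkdir -p pics; python3 - <<'E'
from workcell import env, eyes
import cv2, numpy as np
print(env.pinch_z, env.get_state())
for n in ("scene","top"):
    p,d=eyes.read_camera(n); cv2.imwrite(f"pics/{n}0.png",p[...,::-1]); np.savez(f"{n}0.npz",p=p,d=d)
    c=eyes.calibration(n); print(c)
E
```

```text
pics
0.0187 {'clock': 0.0, 'joint_pos': array([-1.31656748e+00,  3.14024254e-01,  4.49572581e-02,  1.30362635e+00,
       -2.81925298e-05,  1.43122381e+00]), 'qvel': array([-6.09641225e-04,  1.53193463e-05, -1.00060235e-03,  3.39109513e-04,
        1.11767424e-03, -6.49972582e-04]), 'tau': array([-1.86922640e-03, -4.80633438e+01,  2.98528075e+01,  1.96279655e-02,
       -3.34478127e-04,  1.26929515e-05]), 'tcp_pos': array([ 0.22047212, -0.53039986,  0.19398651]), 'orientation': array([-9.46144936e-04,  9.80677166e-01,  1.95630767e-01, -6.84197079e-05]), 'wrist_force': array([ 0.21207052, -0.10701317, -0.86389493]), 'ft_torque': array([-0.002106  , -0.03947647, -0.0191732 ]), 'grip_force': 0.0, 'finger_gap': 0.08549962218374382}
{'fx': 514.0059093294648, 'fy': 514.0059093294648, 'cx': 312.8307617274185, 'cy': 234.24093613468273, 'k1': -0.029243590538857875, 'R': array([[ 0.47657715, -0.87881795, -0.02352073],
       [-0.43572609, -0.2128851 , -0.87454143],
       [ 0.76355549,  0.42703506, -0.48438009]]), 't': array([-0.36798636,  0.18453468,  0.843131  ])}
{'fx': 546.013826419156, 'fy': 546.013826419156, 'cx': 312.2366743366768, 'cy': 247.30253396295362, 'k1': -0.15478942096288162, 'R': array([[ 0.01738899, -0.99959546,  0.02250635],
       [-0.99809406, -0.01868708, -0.05881356],
       [ 0.05921034, -0.02144075, -0.99801525]]), 't': array([-0.20140936,  0.44271467,  1.2728657 ])}
```

View pics/top0.png

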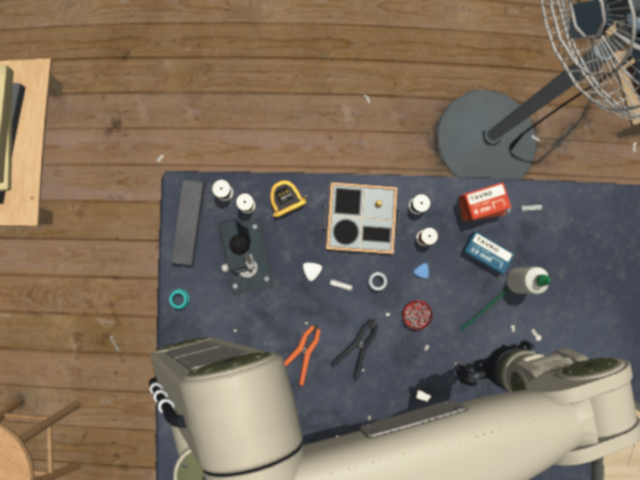

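View pics/scene0.png

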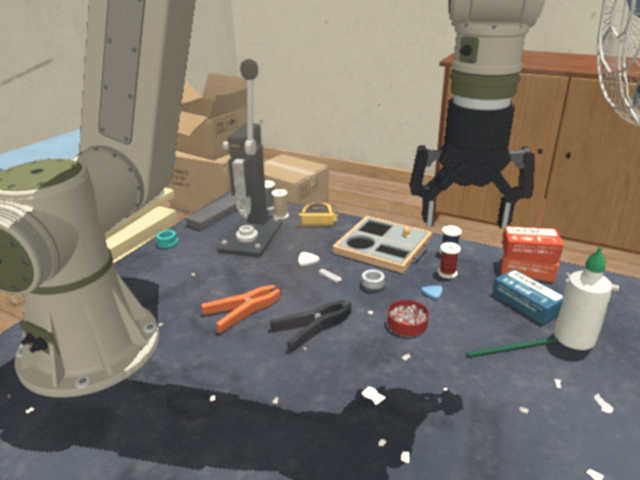

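Top picture: the caddy is at (362,218), with the dish at (348,200), post at (379,203), recess at (346,232) and slot at (377,234). Candidates:
- **Spools:** (428,237) and (420,204), plus two far left at (222,189) and (245,204). The scene view shows red thread at (449,262), which is the nearer one, top (428,237). The one behind it is dark blue.
- **Chalk:** white at (313,271), blue at (422,271).
- **Staples:** (341,285) near the caddy. The stick at (531,208), beyond the cartons, is the far one and not meant.
- **Ring:** bright at (378,281), turquoise at (179,299), and a part in the press at (249,268).

One enlarged crop to confirm, plus measurements.

```bash
cat > h.py <<'E'
from workcell import env, eyes
import cv2, numpy as np
from scipy.spatial.transform import Rotation as Ro
def cam2world(n,st=None):
    c=eyes.calibration(n)
    if n=="wrist":
        T=np.eye(4); q=st["orientation"]; T[:3,:3]=Ro.from_quat(np.r_[q[1:],q[0]]).as_matrix(); T[:3,3]=st["tcp_pos"]
        return c,T@c["tool_from_camera"]
    T=np.eye(4);T[:3,:3]=c["R"];T[:3,3]=c["t"]; return c,np.linalg.inv(T)
def rays(c,uv):
    K=np.array([[c["fx"],0,c["cx"]],[0,c["fy"],c["cy"]],[0,0,1.]])
    return cv2.undistortPoints(np.asarray(uv,float).reshape(-1,1,2),K,np.array([c["k1"],0,0,0,0.])).reshape(-1,2)
def atz(n,uv,z,st=None):   # pixel -> world at known height
    c,T=cam2world(n,st); r=np.c_[rays(c,uv),np.ones(len(np.reshape(uv,(-1,2))))]@T[:3,:3].T; o=T[:3,3]
    return o+r*((z-o[2])/r[:,2])[:,None]
def cloud(n,d,st=None):    # HxWx3 world points
    c,T=cam2world(n,st); h,w=d.shape; v,u=np.mgrid[:h,:w]
    r=rays(c,np.stack([u,v],-1).reshape(-1,2)); P=np.c_[r,np.ones(len(r))]*d.reshape(-1,1)
    return (P@T[:3,:3].T+T[:3,3]).reshape(h,w,3)
E
python3 - <<'E'
from h import *
f=np.load("top0.npz"); p,d=f["p"],f["d"]; P=cloud("top",d)
for n,u,v in [("bench",300,240),("red",428,237),("blue",420,204),("chalk",313,271),("staple",341,285),("ringc",378,281),("ringL",371,281),("recess",346,232),("dish",348,200),("slot",377,234),("post",379,203),("insTop",363,205),("caddyrim",330,220)]:
    print(n,P[v-1:v+2,u-1:u+2].reshape(-1,3).mean(0).round(4))
print(atz("top",[[428,237],[420,204],[313,271],[341,285],[378,281],[422,271]],0.02).round(3))
# bright blobs
hsv=cv2.cvtColor(p,cv2.COLOR_RGB2HSV)
m=((hsv[...,1]<60)&(hsv[...,2]>130)).astype(np.uint8)
n,l,s,c=cv2.connectedComponentsWithStats(m)
for i in range(1,n):
    if 20<s[i,4]<900 and 180<c[i,1]<300: 
        cn=np.argwhere(l==i)[:,::-1].astype(np.float32); print(s[i],c[i].round(1),cv2.minAreaRect(cn))
cv2.imwrite("pics/crop1.png",cv2.resize(p[170:310,290:450],None,fx=5,fy=4.28,interpolation=cv2.INTER_CUBIC)[...,::-1][:600,:800])
E
```

```text
bench [ 4.641e-01 -1.642e-01  3.000e-04]
red [ 0.4732 -0.4614  0.0503]
blue [ 0.5508 -0.4434  0.0452]
chalk [ 0.3905 -0.1963  0.0093]
staple [ 0.3586 -0.2633  0.0073]
ringc [ 0.3694 -0.3525 -0.0004]
ringL [ 0.3692 -0.3336  0.015 ]
recess [ 0.4844 -0.273   0.0118]
dish [ 0.5608 -0.2767  0.0137]
slot [ 0.4809 -0.3468  0.0139]
post [ 0.5318 -0.3278  0.1772]
insTop [ 0.549  -0.3122  0.0179]
caddyrim [ 0.5122 -0.2345  0.0126]
[[ 0.476 -0.469  0.02 ]
 [ 0.554 -0.449  0.02 ]
 [ 0.39  -0.196  0.02 ]
 [ 0.359 -0.262  0.02 ]
 [ 0.369 -0.35   0.02 ]
 [ 0.395 -0.455  0.02 ]]
[212 179  22  19 304] [221.9 188.6] ((222.5, 188.0), (18.0, 21.0), 90.0)
[468 185  36  19 333] [485.8 194. ] ((485.71112060546875, 194.0919189453125), (9.269368171691895, 36.03791809082031), 72.34986877441406)
[236 193  20  18 276] [245.2 201.8] ((245.5, 201.5), (17.0, 19.0), 90.0)
[408 194  23  18 283] [420.4 202.4] ((420.3000793457031, 201.9000244140625), (20.124608993530273, 17.441329956054688), 26.56505012512207)
[522 205  20   6  97] [531.5 207.2] ((531.5, 207.5), (5.0, 19.0), 90.0)
[416 227  22  18 266] [428.  235.4] (
[... 376 characters left out ...]
253  13   9  51] [486.2 256.9] ((485.5862121582031, 257.03448486328125), (12.62728214263916, 4.828078746795654), 21.801406860351562)
[240 262  17  16 138] [249.9 269.8] ((249.47129821777344, 269.3025207519531), (13.088624954223633, 18.116573333740234), 28.610462188720703)
[303 262  19  19 268] [311.6 270. ] ((312.0, 271.0), (18.0, 18.0), 90.0)
[222 264   6   8  39] [224.6 267.3] ((224.5, 267.5), (7.0, 5.0), 90.0)
[524 267  24  27 392] [534.5 279.3] ((535.5, 280.0), (26.0, 23.0), 90.0)
[369 272  18  18 165] [377.6 280.6] ((377.5, 280.5), (17.0, 17.0), 90.0)
[330 280  23  10 130] [340.6 284.5] ((340.81622314453125, 284.5972900390625), (22.791656494140625, 5.955239295959473), 17.10272979736328)
```

View pics/crop1.png

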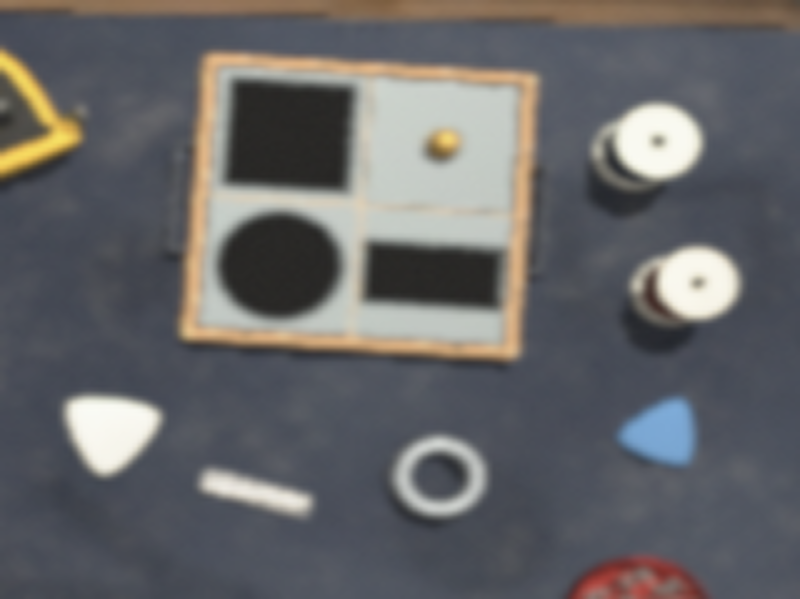

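The crop confirms the choices: red thread shows under the flange at crop (697,284), and dark blue at (657,142). The chalk at (110,435), the stick at (257,492) and the bright ring at (440,477) are the ones meant.

```bash
python3 - <<'E'
from h import *
f=np.load("top0.npz"); p,d=f["p"],f["d"]; P=cloud("top",d)
px=lambda a:[((x+.5)/5-.5+290,(y+.5)/4.28-.5+170) for x,y in a]
A=lambda a,z:atz("top",px(a),z)
ang=lambda v:np.degrees(np.arctan2(v[1],v[0])).round(1)
print("red",A([(697,284)],.058).round(4),"blue",A([(657,142)],.054).round(4))
D=A([(230,80),(355,88),(347,190),(226,185)],.018);print("dish",D.mean(0).round(4))
R=A([(205,55),(538,75),(520,355),(182,340)],.02);print("caddy ctr",R.mean(0).round(4),"edges",[ang(R[i]-R[j]) for i,j in ((1,0),(2,3),(0,3),(1,2))],[np.linalg.norm(R[i]-R[j]).round(3) for i,j in ((1,0),(2,3),(0,3),(1,2))])
print("recess",A([(279,264)],.018).round(4))
S=A([(367,240),(502,250),(498,306),(364,300)],.018);print("slot",S.mean(0).round(4),ang(S[1]-S[0]),ang(S[2]-S[3]))
Q=A([(372,82),(522,92),(515,213),(362,207)],.018);print("postplate",Q.mean(0).round(4),"tip",A([(443,142)],.036).round(4))
print("ring",A([(440,477)],.024).round(4))
T=A([(203,480),(310,506)],.007);print("staple",T.mean(0).round(4),ang(T[1]-T[0]),np.linalg.norm(T[1]-T[0]))
m=(p[...,:3].min(-1)>120).astype(np.uint8);m[:255]=0;m[290:]=0;m[:,:300]=0;m[:,325:]=0
_,t=cv2.minEnclosingTriangle(np.argwhere(m)[:,::-1].astype(np.float32).reshape(-1,1,2));t=t.reshape(3,2)
W=atz("top",t,.009);print("chalk tri",W.round(4),W.mean(0).round(4),[ang(w-W.mean(0)) for w in W],[np.linalg.norm(w-W.mean(0)).round(4) for w in W])
z=P[...,2]
for n,(a,b,c,e) in dict(insert=(363,371,196,210),slot=(368,385,231,236),recess=(338,353,226,238)).items(): print(n,np.median(z[c:e,a:b]).round(4))
E
```

```text
red [[ 0.475  -0.4619  0.058 ]] blue [[ 0.5524 -0.4438  0.054 ]]
dish [ 0.557  -0.2752  0.018 ]
caddy ctr [ 0.5186 -0.3099  0.02  ] edges [np.float64(-92.6), np.float64(-91.9), np.float64(-3.1), np.float64(-2.8)] [np.float64(0.16), np.float64(0.16), np.float64(0.159), np.float64(0.157)]
recess [[ 0.4855 -0.271   0.018 ]]
slot [ 0.4814 -0.3443  0.018 ] -93.7 -91.9
postplate [ 0.5516 -0.3485  0.018 ] tip [[ 0.5526 -0.3459  0.036 ]]
ring [[ 0.3692 -0.348   0.024 ]]
staple [ 0.359  -0.2631  0.007 ] -104.9 0.05283428960124973
chalk tri [[ 0.4112 -0.1616  0.009 ]
 [ 0.3547 -0.1912  0.009 ]
 [ 0.4124 -0.2283  0.009 ]] [ 0.3928 -0.1937  0.009 ] [np.float64(60.1), np.float64(176.2), np.float64(-60.4)] [np.float64(0.037), np.float64(0.0382), np.float64(0.0398)]
insert 0.018
slot 0.0135
recess 0.0101
```

```bash
python3 -m jog '[1,0.27,0,0,0,0,0.6, 1,0.27,0,0,0,0,0.6, 1,0.27,0,0,0,0,0.6, 1,0.27,0,0,0,0,0.6, 1,0.27,0,0,0,0,0.6, 1,0.27,0,0,0,0,0.6, 1,0.27,0,0,0,0,0.6]'
python3 -m jog '[0.2,0.07,-0.25,0,0,0,0.4, 0.2,0.07,-0.25,0,0,0,0.4, 0.2,0.07,-0.25,0,0,0,0.4, 0.2,0.07,-0.25,0,0,0,0.4, 0.2,0.07,-0.25,0,0,0,0.4]'
python3 - <<'E'
from h import *
st=env.get_state(); p,d=eyes.read_camera("wrist"); np.savez("w1.npz",p=p,d=d); cv2.imwrite("pics/w1.png",p[...,::-1])
P=cloud("wrist",d,st); print(st["tcp_pos"],st["orientation"])
m=(P[...,2]>.053)&(P[...,2]<.063)&(np.hypot(P[...,0]-.475,P[...,1]+.462)<.04)
q=P[m]; print(len(q),q.min(0),q.max(0),np.median(q,0)); 
if len(q)>20: print(cv2.minEnclosingCircle(q[:,:2].astype(np.float32)), eyes.calibration("wrist")["tool_from_camera"])
E
```

```text
clock: 0.68
tcp_pos: [0.4226, -0.4755, 0.1938]
orientation: [-0.001, 0.98, 0.198, -0.0]
wrist_force: [0.5, 0.3, 0.9]
finger_gap: 0.0679
grip_force: 0.0
clock: 1.1
tcp_pos: [0.4594, -0.4638, 0.1455]
orientation: [0.0, 0.981, 0.195, -0.0]
wrist_force: [-1.3, -0.4, 0.2]
finger_gap: 0.0599
grip_force: 0.0
[ 0.45941702 -0.46381762  0.14553174] [ 1.85137883e-04  9.80803473e-01  1.94998601e-01 -2.42241608e-04]
1966 [ 0.45688384 -0.481224    0.05357476] [ 0.49411653 -0.44388708  0.05884194] [ 0.47597038 -0.46220879  0.05654553]
((0.47553226351737976, -0.4625329375267029), 0.01884322799742222) [[-1.15619893e-03 -9.63842708e-01 -2.66469320e-01  6.77110841e-02]
 [ 9.99999323e-01 -1.07917396e-03 -4.35488041e-04  1.13633661e-03]
 [ 1.32175222e-04 -2.66469643e-01  9.63843303e-01 -1.77596134e-01]
 [ 0.00000000e+00  0.00000000e+00  0.00000000e+00  1.00000000e+00]]
```

View pics/w1.png

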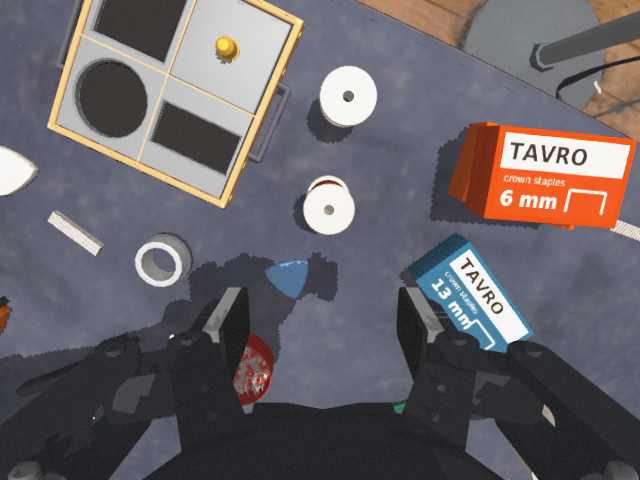

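Wrist view: red spool at (328,210), blue spool at (348,97), cartons on the right clear of the fingers. The position agrees with the top camera to 1 mm, so I'm grasping it by the top flange.

```bash
python3 -m jog '[0.073,0.003,0,0,0,0,0.4, 0.073,0.003,-0.2,0,0,0,0.4, 0.073,0.003,-0.4,0,0,0,0.4, 0.073,0.003,-0.555,0,0,0,0.4, 0.073,0.003,-0.555,0,0,0,0.4, 0.073,0.003,-0.555,0,0,0,0.4, 0.073,0.003,-0.555,0,0,0,-1, 0.073,0.003,-0.555,0,0,0,-1, 0.073,0.003,-0.555,0,0,0,-1, 0.073,0.003,-0.555,0,0,0,-1, 0.073,0.003,-0.555,0,0,0,-1, 0.073,0.003,-0.555,0,0,0,-1]' 40
python3 -m jog '[0,0,0,0,0,0,-1, 0,0,0.1,0,0,0,-1, 0,0,0.2,0,0,0,-1, 0,0,0.3,0,0,0,-1, 0,0,0.3,0,0,0,-1, 0,0,0.3,0,0,0,-1]'
python3 - <<'E'
from h import *
st=env.get_state(); p,d=eyes.read_camera("scene"); cv2.imwrite("pics/s2.png",cv2.resize(p[130:330,330:530],(600,600))[...,::-1])
E
```

```text
clock: 2.15
tcp_pos: [0.4756, -0.4627, 0.0347]
orientation: [0.001, 0.981, 0.196, 0.0]
wrist_force: [-0.5, 0.2, -0.5]
finger_gap: 0.0002
grip_force: 0.0
clock: 2.65
tcp_pos: [0.476, -0.4633, 0.0953]
orientation: [0.001, 0.981, 0.196, 0.001]
wrist_force: [0.4, -0.6, -0.4]
finger_gap: 0.0
grip_force: 0.0
```

View pics/s2.png

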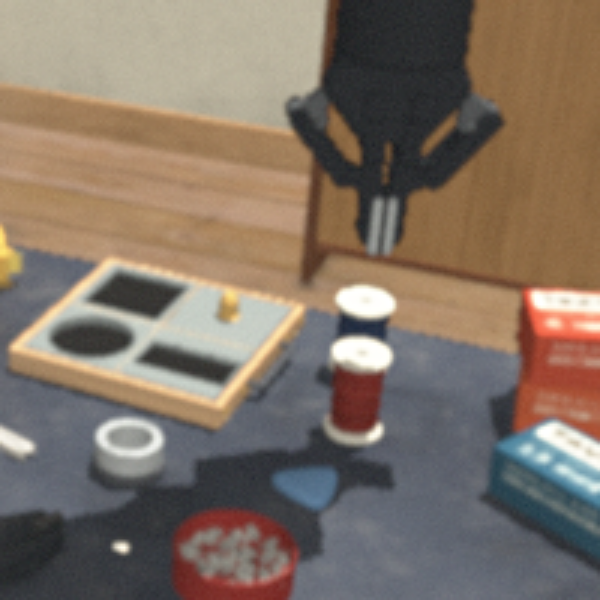

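```bash
python3 - <<'E'
from h import *
st=env.get_state(); print(st["tcp_pos"]); p,d=eyes.read_camera("scene"); P=cloud("scene",d)
print("tip",P[212,455:462].round(3), P[205,455:460].round(3)); print("spooltop",P[247:250,449:453].reshape(-1,3).round(3)[:6])
p,d=eyes.read_camera("top");P=cloud("top",d);print("top",P[234:239,428].round(3))
p,d=eyes.read_camera("wrist"); P=cloud("wrist",d,st); cv2.imwrite("pics/w2.png",p[...,::-1])
m=(P[...,2]>.05)&(P[...,2]<.066)&(np.hypot(P[...,0]-.475,P[...,1]+.462)<.05); q=P[m]
print(len(q),q.min(0),q.max(0),cv2.minEnclosingCircle(q[:,:2].astype(np.float32)))
E
```

```text
[ 0.4753622  -0.46251248  0.0938822 ]
tip [[ 0.465 -0.464  0.139]
 [ 0.465 -0.466  0.139]
 [ 0.465 -0.468  0.139]
 [ 0.467 -0.469  0.139]
 [ 0.468 -0.471  0.138]
 [ 0.473 -0.472  0.136]
 [ 0.474 -0.473  0.136]] [[ 0.463 -0.463  0.153]
 [ 0.466 -0.465  0.152]
 [ 0.469 -0.466  0.151]
 [ 0.467 -0.468  0.153]
 [ 0.464 -0.47   0.155]]
spooltop [[ 0.476 -0.459  0.058]
 [ 0.476 -0.461  0.058]
 [ 0.477 -0.462  0.058]
 [ 0.479 -0.464  0.058]
 [ 0.479 -0.459  0.054]
 [ 0.48  -0.46   0.054]]
top [[ 0.429 -0.324  0.631]
 [ 0.428 -0.324  0.631]
 [ 0.426 -0.323  0.636]
 [ 0.425 -0.323  0.636]
 [ 0.423 -0.322  0.64 ]]
2838 [ 0.45748419 -0.48227518  0.05009623] [ 0.49491466 -0.44474165  0.06029808] ((0.47637274861335754, -0.46345990896224976), 0.018937885761260986)
```

View pics/w2.png

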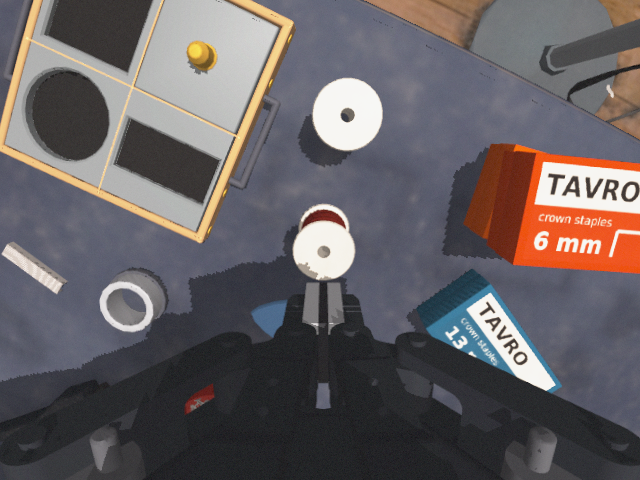

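```bash
python3 - <<'E'
from h import *
st=env.get_state(); p,d=eyes.read_camera("wrist"); c=eyes.calibration("wrist")
r=rays(c,[(u,v) for v in (276,280,284,288,300,315) for u in (312,332)])
for (a,b),(v,u) in zip(r,[(v,u) for v in (276,280,284,288,300,315) for u in (312,332)]):
    z=d[v,u]; print(v,u,(c["tool_from_camera"]@np.r_[a*z,b*z,z,1])[:3].round(4), z)
print(st["joint_pos"],st["finger_gap"])
p,d=eyes.read_camera("scene");P=cloud("scene",d)
for v in range(196,218,2): print(v,P[v,450:462:3].round(3).tolist())
E
```

```text
276 312 [-0.0154 -0.0056  0.036 ] 0.22802721
276 332 [-0.0152  0.0066  0.0355] 0.22746447
280 312 [-0.0408 -0.0074  0.0927] 0.289456
280 332 [-0.0406  0.008   0.0921] 0.28882822
284 312 [ 0.0114 -0.0032 -0.0415] 0.14623487
284 332 [ 0.0108  0.0047 -0.04  ] 0.14778845
288 312 [ 0.0112 -0.0031 -0.045 ] 0.14286886
288 332 [ 0.0115  0.0045 -0.0456] 0.14218378
300 312 [ 0.0117 -0.0027 -0.0568] 0.13138282
300 332 [ 0.0111  0.0043 -0.0555] 0.13276038
315 312 [ 0.0117 -0.0024 -0.0681] 0.12046912
315 332 [ 0.0116  0.004  -0.0679] 0.1206697
[-8.92608744e-01  5.26578693e-01  1.17285955e-01  1.16391242e+00
 -8.47788383e-05  1.85508022e+00] 0.00018516899082783204
196 [[0.458, -0.454, 0.172], [0.46, -0.459, 0.172], [0.461, -0.464, 0.172], [0.466, -0.468, 0.171]]
198 [[0.463, -0.453, 0.165], [0.468, -0.457, 0.164], [0.462, -0.464, 0.168], [0.466, -0.468, 0.167]]
200 [[0.464, -0.453, 0.161], [0.461, -0.459, 0.163], [0.465, -0.464, 0.163], [0.465, -0.469, 0.164]]
202 [[0.466, -0.453, 0.156], [0.463, -0.459, 0.158], [0.465, -0.464, 0.158], [0.465, -0.469, 0.16]]
204 [[0.464, -0.454, 0.153], [0.462, -0.46, 0.155], [0.464, -0.465, 0.155], [0.467, -0.469, 0.155]]
206 [[0.465, -0.454, 0.149], [0.459, -0.461, 0.153], [0.466, -0.465, 0.15], [0.468, -0.47, 0.151]]
208 [[0.462, -0.455, 0.146], [0.464, -0.46, 0.146], [0.464, -0.466, 0.147], [0.467, -0.47, 0.147]]
210 [[0.466, -0.455, 0.14], [0.46, -0.462, 0.144], [0.466, -0.466, 0.143], [0.467, -0.471, 0.143]]
212 [[0.462, -0.456, 0.138], [0.463, -0.461, 0.139], [0.465, -0.466, 0.139], [0.466, -0.471, 0.14]]
214 [[2.066, -0.103, -0.672], [0.465, -0.461, 0.134], [0.467, -0.466, 0.134], [2.06, -0.15, -0.658]]
216 [[2.067, -0.104, -0.683], [2.073, -0.118, -0.683], [0.467, -0.467, 0.13], [2.071, -0.149, -0.675]]
```

Two cameras agree that the real fingertips end about 37–39 mm short of the reported TCP, so the fingers closed on air above the spool (which hasn't moved). I'll aim every z about 37 mm lower and check it at this grasp.

```bash
python3 -m jog '[0,0,0,0,0,0,0.4, 0,0,0,0,0,0,0.4, 0,0,0,0,0,0,0.4, 0,0,0,0,0,0,0.4, 0,0,0,0,0,0,0.4, 0,0,0,0,0,0,0.4]'
python3 -m jog '[0,0,-0.15,0,0,0,0.4, 0,0,-0.3,0,0,0,0.4, 0,0,-0.4,0,0,0,0.4, 0,0,-0.485,0,0,0,0.4, 0,0,-0.485,0,0,0,0.4, 0,0,-0.485,0,0,0,-1, 0,0,-0.485,0,0,0,-1, 0,0,-0.485,0,0,0,-1, 0,0,-0.485,0,0,0,-1, 0,0,-0.485,0,0,0,-1, 0,0,-0.485,0,0,0,-1, 0,0,-0.485,0,0,0,-1]' 40
```

```text
clock: 3.45
tcp_pos: [0.4753, -0.4625, 0.094]
orientation: [0.0, 0.981, 0.196, 0.0]
wrist_force: [0.6, 0.7, 0.1]
finger_gap: 0.0598
grip_force: 0.0
clock: 4.45
tcp_pos: [0.476, -0.4633, -0.0016]
orientation: [0.001, 0.981, 0.196, 0.001]
wrist_force: [-0.0, 0.9, 6.2]
finger_gap: 0.0325
grip_force: 40.0
```

The gap of 32.5 mm means it pinched the thread body, so I'll reopen, go up 11 mm and grip the flange.

```bash
python3 -m jog '[0,0,0,0,0,0,0.3, 0,0,0,0,0,0,0.3, 0,0,0,0,0,0,0.3, 0,0,0,0,0,0,0.3, 0,0,0.055,0,0,0,0.3, 0,0,0.055,0,0,0,0.3, 0,0,0.055,0,0,0,0.3, 0,0,0.055,0,0,0,-1, 0,0,0.055,0,0,0,-1, 0,0,0.055,0,0,0,-1, 0,0,0.055,0,0,0,-1, 0,0,0.055,0,0,0,-1]' 40
python3 - <<'E'
from h import *
p,d=eyes.read_camera("scene"); cv2.imwrite("pics/s3.png",cv2.resize(p[180:300,390:510],(600,600),interpolation=cv2.INTER_CUBIC)[...,::-1])
E
```

```text
clock: 5.45
tcp_pos: [0.4755, -0.4628, 0.0084]
orientation: [0.0, 0.981, 0.196, 0.0]
wrist_force: [0.2, -0.4, 3.8]
finger_gap: 0.0324
grip_force: 39.4
```

View pics/s3.png

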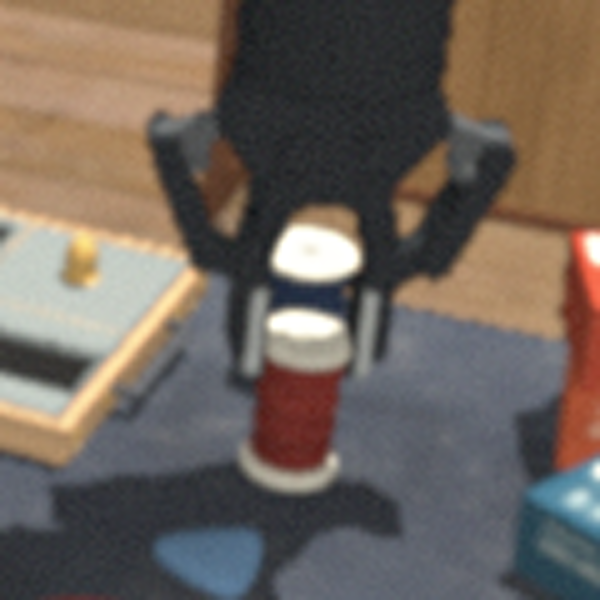

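The pads hold the flange: the strips at (257,330) and (370,330) touch its sides, so the reported gap reads about 5 mm small. Lifting and carrying it over.

```bash
python3 -m jog '[0,0,0.1,0,0,0,-1, 0,0,0.2,0,0,0,-1, 0,0,0.25,0,0,0,-1, 0.01,0.15,0.25,0,0,0,-1, 0.02,0.3,0.25,0,0,0,-1, 0.03,0.45,0.25,0,0,0,-1, 0.04,0.6,0.25,0,0,0,-1, 0.05,0.75,0.25,0,0,0,-1, 0.05,0.88,0.25,0,0,0,-1, 0.05,0.955,0.25,0,0,0,-1, 0.05,0.955,0.25,0,0,0,-1, 0.05,0.955,0.25,0,0,0,-1]'
python3 - <<'E'
from h import *
p,d=eyes.read_camera("scene"); cv2.imwrite("pics/s4.png",cv2.resize(p[130:290,310:510],(750,600),interpolation=cv2.INTER_CUBIC)[...,::-1])
E
```

```text
clock: 6.5
tcp_pos: [0.4854, -0.2712, 0.0579]
orientation: [0.0, 0.981, 0.196, -0.0]
wrist_force: [-0.8, -0.1, 0.7]
finger_gap: 0.0326
grip_force: 39.8
```

View pics/s4.png

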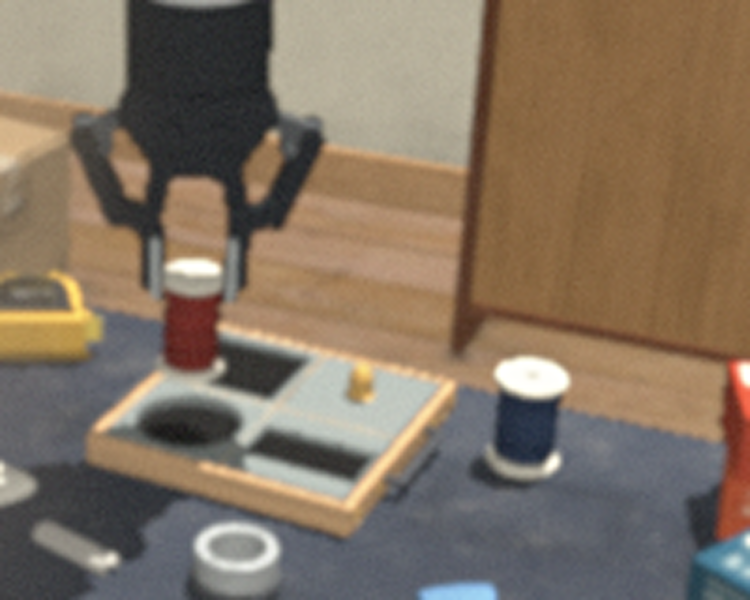

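The spool hangs straight above the recess, which is at (190,422). Lowering it.

```bash
python3 -m jog '[0,0,-0.08,0,0,0,-1, 0,0,-0.14,0,0,0,-1, 0,0,-0.18,0,0,0,-1, 0,0,-0.195,0,0,0,-1, 0,0,-0.2,0,0,0,-1, 0,0,-0.2,0,0,0,-1, 0,0,-0.2,0,0,0,-1]'
python3 -m jog '[0,0,0,0,0,0,0, 0,0,0,0,0,0,0.2, 0,0,0,0,0,0,0.3, 0,0,0,0,0,0,0.3, 0,0,0,0,0,0,0.3, 0,0,0,0,0,0,0.3, 0,0,0.15,0,0,0,0.3, 0,0,0.3,0,0,0,0.3, 0,0,0.45,0,0,0,0.3, 0,0,0.6,0,0,0,0.3, 0,0,0.6,0,0,0,0.3]'
python3 - <<'E'
from h import *
p,d=eyes.read_camera("scene"); cv2.imwrite("pics/s5.png",cv2.resize(p[190:310,290:450],(800,600),interpolation=cv2.INTER_CUBIC)[...,::-1])
st=env.get_state(); p,d=eyes.read_camera("wrist"); np.savez("w5.npz",p=p,d=d,**{k:st[k] for k in("tcp_pos","orientation")}); cv2.imwrite("pics/w5.png",p[...,::-1])
P=cloud("wrist",d,st); q=P[(P[...,2]>.06)&(P[...,2]<.075)&(np.hypot(P[...,0]-.485,P[...,1]+.271)<.03)]
print(len(q),q.mean(0),q.max(0), cv2.minEnclosingCircle(q[:,:2].astype(np.float32)) if len(q) else 0)
E
```

```text
clock: 7.13
tcp_pos: [0.4853, -0.2722, 0.0184]
orientation: [0.0, 0.981, 0.195, 0.0]
wrist_force: [-0.6, 1.7, 3.9]
finger_gap: 0.0323
grip_force: 39.9
clock: 8.05
tcp_pos: [0.4883, -0.2737, 0.1444]
orientation: [0.004, 0.981, 0.196, 0.003]
wrist_force: [1.3, -0.6, 1.0]
finger_gap: 0.0558
grip_force: 0.0
2081 [ 0.48605282 -0.27150202  0.06644276] [ 0.50414581 -0.25313231  0.06905634] ((0.4854765832424164, -0.27183642983436584), 0.018932845443487167)
```

View pics/w5.png

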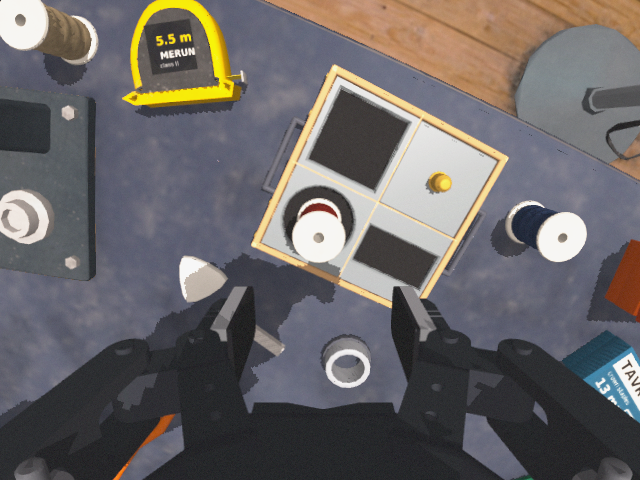

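Wrist view: the spool stands in the recess at (318,230), with its top at 68 mm as expected. White chalk at (203,278). Refining the chalk, dish, staples and ring from this picture's depth, along with the real fingertip offset.

```bash
python3 - <<'E'
from h import *
f=np.load("w5.npz"); st={k:f[k] for k in("tcp_pos","orientation")}; p,d=f["p"],f["d"]; P=cloud("wrist",d,st); c=eyes.calibration("wrist")
ang=lambda v:np.degrees(np.arctan2(v[1],v[0])).round(1)
def blob(cx,cy,r,z0,z1):
    m=((P[...,2]>z0)&(P[...,2]<z1)&(np.hypot(P[...,0]-cx,P[...,1]-cy)<r)); m[285:,:260]&=(P[...,2][285:,:260]<.02); return P[m]
q=blob(.392,-.195,.04,.006,.013); print("chalk",len(q),q.mean(0).round(4))
xy=(q[:,:2]*1000).astype(np.float32); _,t=cv2.minEnclosingTriangle(xy.reshape(-1,1,2)); t=t.reshape(3,2); print(t,t.mean(0),[ang(a-t.mean(0)) for a in t],[np.linalg.norm(a-t.mean(0)).round(1) for a in t])
D=atz("wrist",[(338,85),(411,120),(376,193),(307,158)],.018,st); print("dish",D.mean(0).round(4),ang(D[1]-D[0]),ang(D[0]-D[3]))
S=atz("wrist",[(365,222),(438,260),(425,286),(353,249)],.018,st); print("slot",S.mean(0).round(4),ang(S[1]-S[0]))
q=blob(.369,-.349,.03,.02,.028); print("ring",len(q),cv2.minEnclosingCircle(q[:,:2].astype(np.float32)))
q=blob(.553,-.347,.02,.03,.042); print("post",len(q),q.mean(0).round(4),q.max(0))
for u,v0 in((240,),(232,),(405,),(412,)) if 0 else [(u,0) for u in (238,246,400,408)]:
    rr=rays(c,[(u,v) for v in range(270,320)])
    out=[(v,*(c["tool_from_camera"]@np.r_[a*d[v,u],b*d[v,u],d[v,u],1])[:3].round(4)) for v,(a,b) in zip(range(270,320),rr) if d[v,u]<.17][:4]; print(u,[tuple(map(float,o)) for o in out])
E
```

```text
chalk 1368 [ 0.3935 -0.1937  0.0076]
[[ 411.79208 -168.47989]
 [ 408.07596 -226.19864]
 [ 358.03903 -188.19528]] [ 392.6357  -194.29126] [np.float32(53.4), np.float32(-64.2), np.float32(170.0)] [np.float32(32.1), np.float32(35.4), np.float32(35.1)]
dish [ 0.558  -0.2757  0.018 ] -91.5 -1.2
slot [ 0.4841 -0.3434  0.018 ] -95.1
ring 732 ((0.36910879611968994, -0.3482810854911804), 0.02120409719645977)
post 211 [ 0.5533 -0.3475  0.0332] [ 0.55950898 -0.34208026  0.03621465]
238 [(286.0, 0.011, -0.0319, -0.0427), (287.0, 0.0112, -0.0316, -0.0441), (288.0, 0.0111, -0.0314, -0.0449), (289.0, 0.0117, -0.0309, -0.0472)]
246 [(286.0, 0.0112, -0.0287, -0.0431), (287.0, 0.0677, 0.0011, -0.1776), (288.0, 0.0115, -0.0281, -0.0458), (289.0, 0.0112, -0.0281, -0.0461)]
400 [(286.0, 0.0107, 0.0312, -0.042), (287.0, 0.0115, 0.0305, -0.0449), (288.0, 0.0677, 0.0011, -0.1776), (289.0, 0.0113, 0.0302, -0.0464)]
408 [(286.0, 0.0112, 0.034, -0.0433), (287.0, 0.0114, 0.0337, -0.0447), (288.0, 0.0115, 0.0334, -0.0459), (289.0, 0.0112, 0.0333, -0.0462)]
```

```bash
python3 -m jog '[-0.15,0.12,0,0,0,0.01,0.3, -0.3,0.25,0,0,0,0.02,0.3, -0.455,0.37,-0.1,0,0,0.025,0.3, -0.455,0.37,-0.25,0,0,0.025,0.3, -0.455,0.37,-0.4,0,0,0.025,0.3, -0.455,0.37,-0.55,0,0,0.025,0.3, -0.455,0.37,-0.68,0,0,0.025,0.3, -0.455,0.37,-0.76,0,0,0.025,0.3, -0.455,0.37,-0.82,0,0,0.025,0.3, -0.455,0.37,-0.86,0,0,0.025,0.3, -0.455,0.37,-0.86,0,0,0.025,0.3, -0.455,0.37,-0.86,0,0,0.025,0.3]'
python3 -m jog '[0,0,-0.01,0,0,0,0.3, 0,0,-0.02,0,0,0,0.3, 0,0,-0.02,0,0,0,0.3, 0,0,-0.02,0,0,0,-1, 0,0,-0.02,0,0,0,-1, 0,0,-0.02,0,0,0,-1, 0,0,-0.02,0,0,0,-1, 0,0,-0.02,0,0,0,-1, 0,0,-0.02,0,0,0,-1]' 30
```

```text
clock: 9.15
tcp_pos: [0.3934, -0.1968, -0.0347]
orientation: [-0.001, 0.972, 0.234, -0.001]
wrist_force: [0.7, -0.2, -0.0]
finger_gap: 0.0557
grip_force: 0.0
clock: 9.9
tcp_pos: [0.3943, -0.1972, -0.0373]
orientation: [-0.0, 0.972, 0.234, 0.0]
wrist_force: [-1.7, 3.2, 5.5]
finger_gap: 0.0394
grip_force: 29.4
```

```bash
python3 -m jog '[0,0,0.1,0,0,0,-1, 0,0,0.25,0,0,0,-1, 0,0,0.4,0,0,0,-1, 0,0,0.5,0,0,0,-1, 0.15,-0.07,0.5,0,0,0,-1, 0.3,-0.15,0.5,0,0,0,-1, 0.45,-0.22,0.5,0,0,0,-1, 0.6,-0.3,0.5,0,0,0,-1, 0.75,-0.37,0.5,0,0,0,-1, 0.822,-0.41,0.5,0,0,0,-1, 0.822,-0.41,0.5,0,0,0,-1, 0.822,-0.41,0.5,0,0,0,-1]'
python3 - <<'E'
from h import *
for n in("scene",):
    p,d=eyes.read_camera(n); cv2.imwrite("pics/s6.png",cv2.resize(p[130:290,290:490],(750,600),interpolation=cv2.INTER_CUBIC)[...,::-1])
E
```

```text
clock: 10.9
tcp_pos: [0.5586, -0.2794, 0.0615]
orientation: [-0.0, 0.972, 0.234, -0.0]
wrist_force: [-0.9, 0.1, -0.8]
finger_gap: 0.0392
grip_force: 30.3
```

View pics/s6.png

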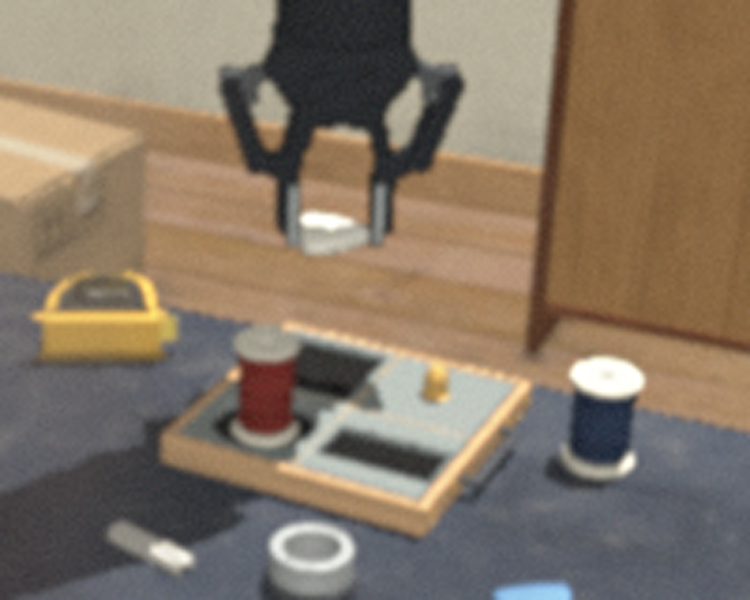

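```bash
python3 -m jog '[0,0,-0.12,0,0,0,-1, 0,0,-0.25,0,0,0,-1, 0,0,-0.35,0,0,0,-1, 0,0,-0.4,0,0,0,-1, 0,0,-0.418,0,0,0,-1, 0,0,-0.418,0,0,0,-1, 0,0,-0.418,0,0,0,-1, 0,0,-0.418,0,0,0,0.2, 0,0,-0.418,0,0,0,0.2, 0,0,-0.418,0,0,0,0.2, 0,0,-0.418,0,0,0,0.2, 0,0,-0.418,0,0,0,0.2]'
python3 -m jog '[0,0,0.15,0,0,0,0.2, 0,0,0.3,0,0,0,0.2, 0,0,0.45,0,0,0,0.2, 0,0,0.55,0,0,0,0.2, -0.15,0,0.55,0,0,0,0.2, -0.3,0,0.55,0,0,0,0.2, -0.45,0,0.55,0,0,0,0.2, -0.5,0,0.55,0,0,0,0.2, -0.5,0,0.55,0,0,0,0.2, -0.5,0,0.55,0,0,0,0.2]'
python3 - <<'E'
from h import *
st=env.get_state(); p,d=eyes.read_camera("wrist"); np.savez("w7.npz",p=p,d=d,**{k:st[k] for k in("tcp_pos","orientation")}); cv2.imwrite("pics/w7.png",p[...,::-1])
P=cloud("wrist",d,st); hs=cv2.cvtColor(p,cv2.COLOR_RGB2HSV)
q=P[(hs[...,2]>170)&(hs[...,1]<40)&(np.hypot(P[...,0]-.5575,P[...,1]+.2755)<.027)]; print("chalk z",len(q),np.percentile(q,[2,50,98],axis=0).round(4) if len(q) else 0)
E
```

```text
clock: 11.95
tcp_pos: [0.5592, -0.2801, -0.0211]
orientation: [0.001, 0.972, 0.234, 0.0]
wrist_force: [0.5, 0.9, 0.2]
finger_gap: 0.0516
grip_force: 0.0
clock: 12.78
tcp_pos: [0.459, -0.2801, 0.0889]
orientation: [0.001, 0.972, 0.233, 0.001]
wrist_force: [0.1, 0.6, 0.3]
finger_gap: 0.0516
grip_force: 0.0
chalk z 3239 [[ 0.537  -0.2953  0.0188]
 [ 0.5588 -0.2754  0.0205]
 [ 0.5733 -0.2576  0.0219]]
```

View pics/w7.png

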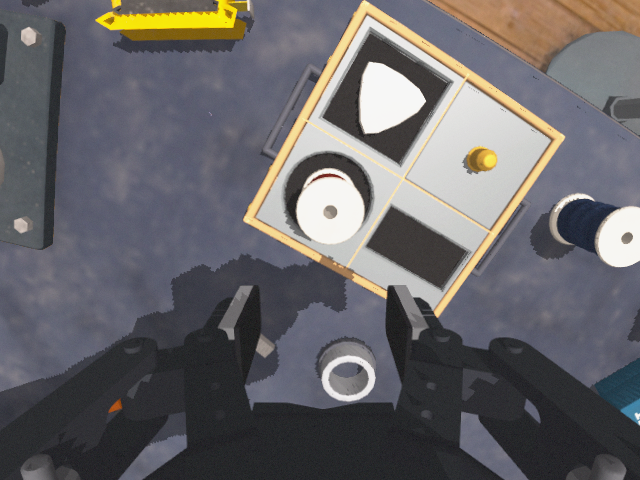

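The chalk lies flat in the dish at (388,100), and the spool is still upright. Next is the staple stick near the caddy, turning the gripper 48° to close across it.

```bash
python3 -m jog '[-0.15,0.02,0,0,0,0.04,0, -0.3,0.05,0,0,0,0.08,0, -0.5,0.08,0,0,0,0.12,0, -0.5,0.08,0,0,0,0.16,0, -0.5,0.08,-0.1,0,0,0.2,0, -0.5,0.08,-0.2,0,0,0.24,0, -0.5,0.08,-0.3,0,0,0.267,0, -0.5,0.08,-0.4,0,0,0.267,0, -0.5,0.08,-0.5,0,0,0.267,0, -0.5,0.08,-0.5,0,0,0.267,0]'
python3 - <<'E'
from h import *
st=env.get_state(); print(st["tcp_pos"],st["orientation"],st["joint_pos"])
p,d=eyes.read_camera("top"); p2,d2=eyes.read_camera("wrist"); P=cloud("wrist",d2,st)
cv2.imwrite("pics/t8.png",np.hstack([cv2.resize(p[230:330,300:400],(390,390),interpolation=cv2.INTER_CUBIC),cv2.resize(p2,(520,390))[:,60:460]])[...,::-1])
E
```

```text
clock: 13.67
tcp_pos: [0.358, -0.2619, -0.0147]
orientation: [-0.002, 0.792, 0.61, -0.0]
wrist_force: [0.4, 0.6, -0.5]
finger_gap: 0.0427
grip_force: 0.0
[ 0.35799308 -0.26191469 -0.01470586] [-2.36147167e-03  7.92425495e-01  6.09964129e-01 -1.37690972e-04] [-8.13137083e-01  2.50303733e-01 -6.06765459e-01  7.18453649e-01
  2.05260917e-04  1.01642013e+00]
```

View pics/t8.png

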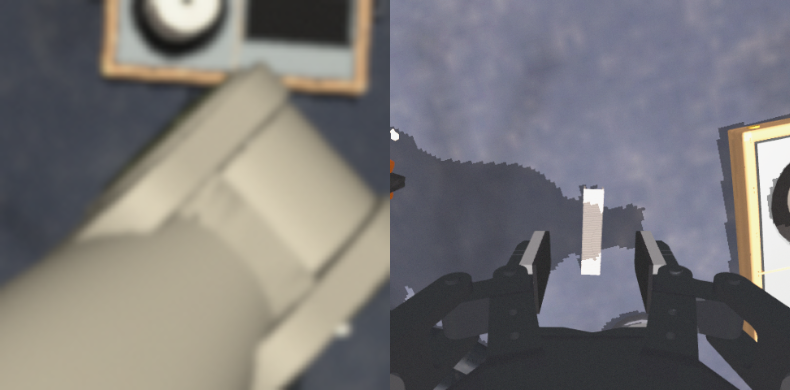

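The stick lies centred between the fingers and parallel to the pads. Closing on it.

```bash
python3 -m jog '[0,0,-0.05,0,0,0,0, 0,0,-0.09,0,0,0,0, 0,0,-0.11,0,0,0,0, 0,0,-0.12,0,0,0,0, 0,0,-0.12,0,0,0,0, 0,0,-0.12,0,0,0,-1, 0,0,-0.12,0,0,0,-1, 0,0,-0.12,0,0,0,-1, 0,0,-0.12,0,0,0,-1, 0,0,-0.12,0,0,0,-1, 0,0,-0.12,0,0,0,-1]' 30
```

```text
clock: 14.68
tcp_pos: [0.3589, -0.2637, -0.0352]
orientation: [0.0, 0.793, 0.61, 0.0]
wrist_force: [-0.2, 1.7, 6.4]
finger_gap: 0.0108
grip_force: 30.5
```

```bash
python3 -m jog '[0,0,0.1,0,0,0,-1, 0,0,0.25,0,0,0,-1, 0,0,0.4,0,0,0,-1, 0.15,-0.1,0.4,0,0,0.03,-1, 0.3,-0.2,0.4,0,0,0.067,-1, 0.45,-0.3,0.4,0,0,0.067,-1, 0.62,-0.405,0.4,0,0,0.067,-1, 0.62,-0.405,0.4,0,0,0.067,-1, 0.62,-0.405,0.25,0,0,0.067,-1, 0.62,-0.405,0.2,0,0,0.067,-1, 0.62,-0.405,0.2,0,0,0.067,-1]'
python3 - <<'E'
from h import *
p,d=eyes.read_camera("scene"); cv2.imwrite("pics/s9.png",cv2.resize(p[170:290,310:470],(800,600),interpolation=cv2.INTER_CUBIC)[...,::-1])
E
```

```text
clock: 15.6
tcp_pos: [0.4798, -0.3418, 0.0007]
orientation: [-0.004, 0.724, 0.689, -0.0]
wrist_force: [-0.8, 0.8, -0.2]
finger_gap: 0.0105
grip_force: 29.9
```

View pics/s9.png

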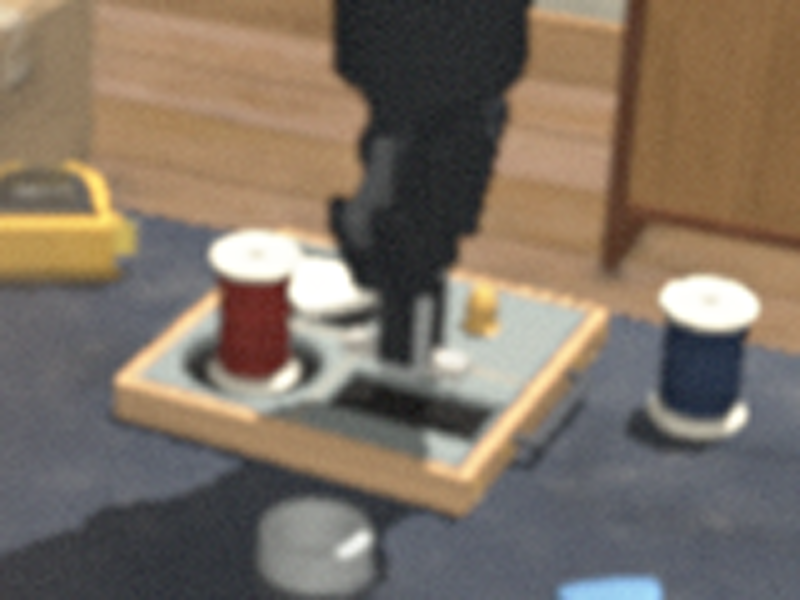

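The stick is held level over the slot. Lowering and releasing it.

```bash
python3 -m jog '[0,0,-0.06,0,0,0,-1, 0,0,-0.1,0,0,0,-1, 0,0,-0.122,0,0,0,-1, 0,0,-0.122,0,0,0,-1, 0,0,-0.122,0,0,0,-1, 0,0,-0.122,0,0,0,-0.3, 0,0,-0.122,0,0,0,-0.3, 0,0,-0.122,0,0,0,-0.3, 0,0,-0.122,0,0,0,-0.3]'
python3 -m jog '[0,0,0.1,0,0,0,-0.3, 0,0,0.25,0,0,0,-0.3, 0,0,0.4,0,0,0,-0.3, 0,0,0.55,0,0,0,-0.3, 0,-0.15,0.55,0,0,-0.04,0, 0,-0.3,0.55,0,0,-0.08,0.3, 0,-0.4,0.55,0,0,-0.12,0.3, 0,-0.4,0.55,0,0,-0.16,0.3, 0,-0.4,0.55,0,0,-0.2,0.3, 0,-0.4,0.55,0,0,-0.2,0.3]'
python3 - <<'E'
from h import *
st=env.get_state(); p,d=eyes.read_camera("wrist"); q,_=eyes.read_camera("scene")
cv2.imwrite("pics/w10.png",np.hstack([cv2.resize(q[170:290,310:430],(360,360),interpolation=cv2.INTER_CUBIC),cv2.resize(p,(480,360))[:,:440]])[...,::-1])
P=cloud("scene",_);
f=eyes.read_camera("top"); T=cloud("top",f[1]); m=(f[0].min(-1)>110)&(np.abs(T[...,0]-.4828)<.016)&(np.abs(T[...,1]+.344)<.032); print(m.sum(), T[m].round(4).mean(0) if m.any() else 0)
E
```

```text
clock: 16.4
tcp_pos: [0.4799, -0.3444, -0.0198]
orientation: [-0.002, 0.725, 0.689, -0.002]
wrist_force: [-7.3, -0.5, 1.2]
finger_gap: 0.0228
grip_force: 29.2
clock: 17.23
tcp_pos: [0.4826, -0.4252, 0.0905]
orientation: [0.0, 0.903, 0.43, 0.0]
wrist_force: [-0.7, -0.5, 0.8]
finger_gap: 0.0556
grip_force: 0.0
488 [ 0.47976639 -0.35905492  0.47179406]
```

View pics/w10.png

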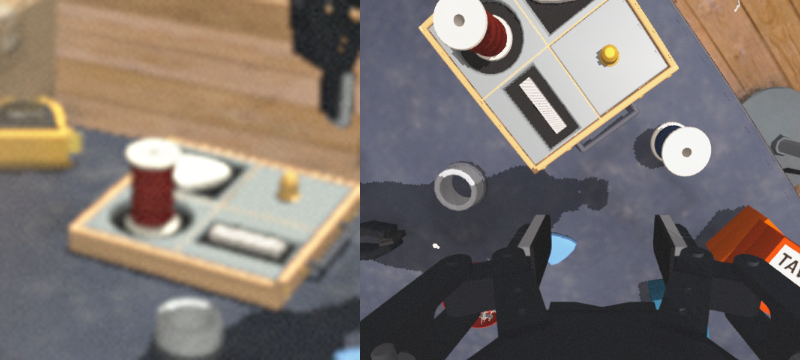

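Staples lie flat in the slot (left half at (247,240), right half at (540,105)). Last comes the die ring; the wrist view has it at (460,185), bright grey.

```bash
python3 -m jog '[-0.15,0.1,0,0,0,0,0.4, -0.3,0.2,0,0,0,0,0.4, -0.45,0.3,0,0,0,0,0.4, -0.57,0.378,0,0,0,0,0.4, -0.57,0.378,-0.15,0,0,0,0.4, -0.57,0.378,-0.3,0,0,0,0.4, -0.57,0.378,-0.45,0,0,0,0.4, -0.57,0.378,-0.55,0,0,0,0.4, -0.57,0.378,-0.59,0,0,0,0.4, -0.57,0.378,-0.6,0,0,0,0.4, -0.57,0.378,-0.6,0,0,0,0.4, -0.57,0.378,-0.6,0,0,0,0.4]'
python3 -m jog '[0,0,0,0,0,0,-1, 0,0,0,0,0,0,-1, 0,0,0,0,0,0,-1, 0,0,0,0,0,0,-1, 0,0,0,0,0,0,-1, 0,0,0,0,0,0,-1]' 40
```

```text
clock: 18.38
tcp_pos: [0.3695, -0.3498, -0.0288]
orientation: [0.001, 0.902, 0.432, 0.0]
wrist_force: [0.2, -0.2, 0.1]
finger_gap: 0.0601
grip_force: 0.0
clock: 18.88
tcp_pos: [0.3695, -0.3499, -0.0285]
orientation: [0.001, 0.902, 0.432, 0.0]
wrist_force: [-0.7, 1.1, 5.9]
finger_gap: 0.0395
grip_force: 40.7
```

```bash
python3 -m jog '[0,0,0.1,0,0,0,-1, 0,0,0.25,0,0,0,-1, 0,0,0.4,0,0,0,-1, 0.15,0,0.4,0,0,0,-1, 0.3,0,0.4,0,0,0,-1, 0.45,0.01,0.4,0,0,0,-1, 0.6,0.01,0.4,0,0,0,-1, 0.75,0.01,0.4,0,0,0,-1, 0.88,0.01,0.4,0,0,0,-1, 0.92,0.01,0.3,0,0,0,-1, 0.92,0.01,0.25,0,0,0,-1, 0.92,0.01,0.25,0,0,0,-1]'
python3 - <<'E'
from h import *
st=env.get_state(); print(st["tcp_pos"])
p,d=eyes.read_camera("scene"); cv2.imwrite("pics/s11.png",cv2.resize(p[170:270,340:440],(600,600),interpolation=cv2.INTER_CUBIC)[...,::-1])
p,d=eyes.read_camera("wrist"); P=cloud("wrist",d,st); z=P[...,2]
q=P[(z>.071)&(z<.079)&(np.hypot(P[...,0]-.553,P[...,1]+.3472)<.03)]; print(len(q), cv2.minEnclosingCircle(q[:,:2].astype(np.float32)) if len(q) else 0)
E
```

```text
clock: 19.88
tcp_pos: [0.5509, -0.345, 0.0169]
orientation: [-0.002, 0.902, 0.432, -0.001]
wrist_force: [-1.0, 0.0, -2.5]
finger_gap: 0.0395
grip_force: 41.2
[ 0.55091689 -0.34502792  0.01692532]
857 ((0.558006763458252, -0.34176549315452576), 0.02874746173620224)
```

View pics/s11.png

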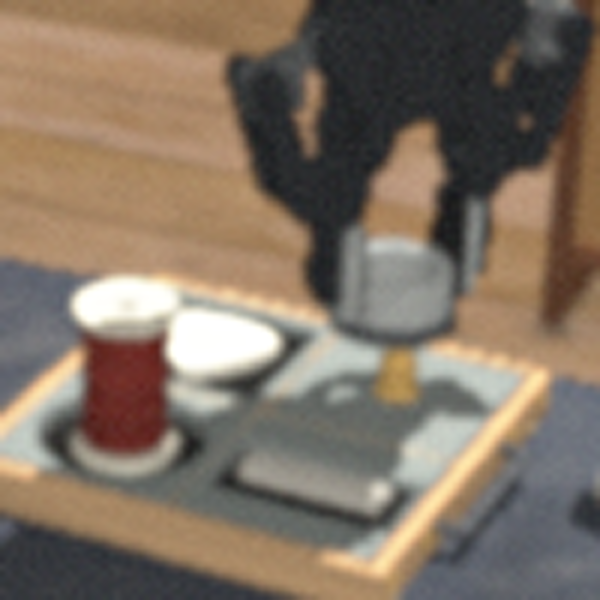

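The ring hangs level above the post at (395,375). Lowering it in two steps, watching the force.

```bash
python3 -m jog '[0,0,0,0,0,0,-1, 0,0,-0.04,0,0,0,-1, 0,0,-0.07,0,0,0,-1, 0,0,-0.09,0,0,0,-1, 0,0,-0.11,0,0,0,-1, 0,0,-0.11,0,0,0,-1]'; python3 -m jog '[0,0,-0.02,0,0,0,-1, 0,0,-0.035,0,0,0,-1, 0,0,-0.045,0,0,0,-1, 0,0,-0.05,0,0,0,-1, 0,0,-0.05,0,0,0,-1]'
```

```text
clock: 20.48
tcp_pos: [0.5518, -0.3464, -0.0033]
orientation: [-0.001, 0.902, 0.432, -0.0]
wrist_force: [0.2, -0.0, -1.3]
finger_gap: 0.0401
grip_force: 41.3
clock: 20.9
tcp_pos: [0.5527, -0.3469, -0.0105]
orientation: [0.0, 0.902, 0.432, 0.0]
wrist_force: [-3.6, 2.3, 8.8]
finger_gap: 0.0401
grip_force: 42.2
```

It touched at exactly the seating height, so I'm releasing.

```bash
python3 -m jog '[0,0,0,0,0,0,0, 0,0,0,0,0,0,0.3, 0,0,0,0,0,0,0.3, 0,0,0,0,0,0,0.3, 0,0,0,0,0,0,0.3, 0,0,0.1,0,0,0,0.3, 0,0,0.25,0,0,0,0.3, 0,0,0.4,0,0,0,0.3, 0,0,0.6,0,0,0,0.3, 0,0,0.75,0,0,0,0.3, -0.15,-0.15,0.75,0,0,0,0.3, -0.3,-0.3,0.75,0,0,0,0.3]'
python3 -m jog '[-0.15,-0.15,0,0,0,0,0.3, -0.3,-0.3,0,0,0,0,0.3, -0.3,-0.3,0,0,0,0,0.3, -0.3,-0.3,0,0,0,0,0.3]'
python3 - <<'E'
from h import *
st=env.get_state()
p,d=eyes.read_camera("scene"); q,e=eyes.read_camera("wrist")
cv2.imwrite("pics/f.png",np.hstack([cv2.resize(p[180:320,310:480],(425,350),interpolation=cv2.INTER_CUBIC),cv2.resize(q[:448],(500,350))[:,60:430]])[...,::-1])
P=cloud("wrist",e,st);z=P[...,2]
for n,x,y,a,b,r in(("ring",.5528,-.3472,.036,.05,.03),("red",.4855,-.272,.06,.075,.03),("blue",.552,-.444,.048,.06,.03)):
    w=P[(z>a)&(z<b)&(np.hypot(P[...,0]-x,P[...,1]-y)<r)]; print(n,len(w),np.median(w[:,2]) if len(w) else 0,w[:,2].std() if len(w) else 0,cv2.minEnclosingCircle(w[:,:2].astype(np.float32)) if len(w) else 0)
E
```

```text
clock: 21.9
tcp_pos: [0.4962, -0.4063, 0.1412]
orientation: [0.003, 0.901, 0.434, 0.001]
wrist_force: [0.5, -0.8, -1.6]
finger_gap: 0.0556
grip_force: 0.0
clock: 22.23
tcp_pos: [0.4317, -0.4677, 0.1377]
orientation: [-0.0, 0.903, 0.43, 0.0]
wrist_force: [0.7, 0.9, -0.4]
finger_gap: 0.0554
grip_force: 0.0
ring 390 0.04004073879355996 0.0013028989720057778 ((0.5442156791687012, -0.35928019881248474), 0.01578337512910366)
red 0 0 0 0
blue 2726 0.052586444221169176 0.0007733844379982305 ((0.551227867603302, -0.446534663438797), 0.020197981968522072)
```

View pics/f.png

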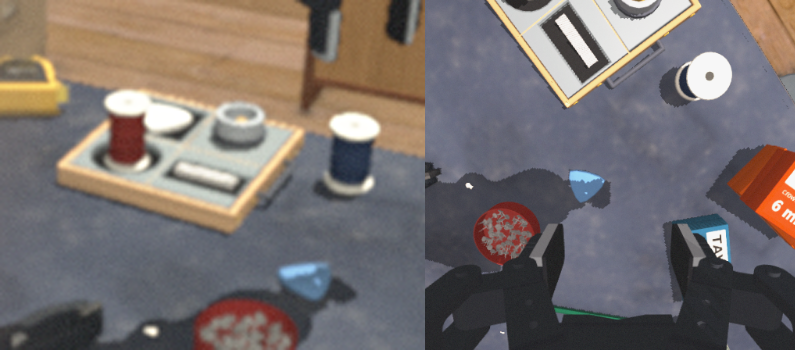

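All four parts are seated: the spool at (127,130), chalk at (167,120), staples at (208,175) and ring at (238,122), which is flat with its top at about 41 mm. The blue thread and blue chalk are still on the bench, untouched.

```bash
python3 -c "
from workcell import env
print(env.hand_in())"
```

```text
the job is handed in; nothing more can be done
None
```

I handed the caddy in at about 22 s with the red thread, white chalk, staples and die ring placed in the order asked, and the last pictures show all four seated and the blue thread and blue chalk still on the bench; no verdict came back.

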